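Set the bolt dispenser's size wheel to the largest sample bolt

ROBOT

A 7-joint arm with a two-finger parallel gripper is mounted at the origin on the work surface. World frame = base frame: x ahead of the robot, y to its left, z up, the work surface at z = 0. Lengths are in m, angles in rad, forces in N, time in s.
With the tool pointing down it reaches from about 0.425 to 0.825 m from the base axis. Payload 3.6 kg.
Tool frame: the origin (TCP) lies between the finger pads; the fingertips stand tip_reach ahead of it and the grasp point (between the pads) lies 3 mm ahead of it (tip_reach is the distance from the TCP to the fingertips, in m); y points along the fingers, x is the direction in which the jaws open and shut, and the axes are right-handed (so a half turn about y gives the same grasp; the last joint's range is limited). The gripper opens to 93 mm and grips with 3 to 60 N. Pads are 15 mm wide; open, the fingers measure 128 mm over their backs; the gripper's body (75 mm by 188 mm) begins 65 mm behind the grasp point.
Start: joints at [1.093, 0.615, -0.013, 1.423, 0.008, 1.103, -0.04], TCP at [0.283, -0.585, 0.218] pointing down, gripper open.
Joint ranges: [-3.12, 3.12], [-0.3, 2.06], [-1.34, 1.32], [0.26, 2.42], [-1.36, 4.5], [0.01, 1.98], [-2.84, 2.84]. Speed limits (rad/s): [2.79, 2.79, 3.14, 3.14, 3.14, 3.14, 3.14].

INTERFACE

Orientations are given as a 3x3 rotation matrix whose columns are the frame's x, y, z axes.
In Python, from plant import state, read_camera, camera_info, finish_job, search_frame, tip_reach gives the robot as it stands. The module is installed in compiled form; this text tells all that it offers.
- The arm moves only by the tool apply_moves, never from a script. Its argument "commands" is a list of rows, each an object with "hand": the gripper command: -1 is fully open, 1 is shut, values between are in proportion; "travel": the shift along the tool's x, y, z each as a share of 300 mm, from -1 to 1, a list of three; "roll": the turn about the tool's y as a share of 90 degrees, from -1 to 1. A call has 1 to 5 rows; each row is the pose to reach, as a shift and turn from the pose commanded when the call began, along the tool's axes at that moment; what a row does not reach only later rows make up. A row lasts 1/10 s, in which the tool goes at most 50 mm and 8.59 degrees, less where a joint would pass 70% of its speed; a pose out of reach is approached as far as the arm can. A call with a number of a shift or a turn outside -1 to 1 is refused whole. A call with a gripper value outside its range is refused whole. The fingers move at their own pace and stop on an object; "grip_force" is the grip in N (left out, the last holds). Time passes only in rows, so rows that repeat a pose let the fingers close. It gives the time, the measured TCP pose, the force and the opening at its end, in the units of the state.
- state(): the state, without advancing time (a new reading comes with each control period).
- read_camera(name): name is "scene" or "top"; returns the picture (400x640x3 uint8, red, green, blue); there is no depth.
- camera_info(name): a dict with "camera_matrix" (3x3 intrinsics, pixels), "R" (3x3) and "t" (3): a world point X has camera coordinates R X + t. Camera axes: x right, y down, z forward; pixel columns grow to the right and rows downward; lengths in m; the calibration is good to about 2 mm. A picture is of the moment at which its call begins. camera_info takes no time and is no camera call.
- finish_job(): hands the job in, once; it reports no verdict.
Trained networks look in the newest picture that a camera, given by its name, has taken for a name from the list of things; names that differ only in an ending like _2 or _b are one class to them, and where a whole thing is asked for, a point or a joint stands for the part that bears it (a point fixed in the world has none). Each returns a list of dicts, best first, with "score" (0 to 1); they miss things now and then, are a little off and sometimes report something else, mostly with a low value. They report only what shows in the picture. A call takes as long as a camera call.
- search_frame(thing, camera): "bbox" ([centre column, centre row, width, height] as shares, 0 to 1, of the picture: columns of its width, rows of its height, round what is visible of it).
The state is a dict: "time": time; "joint_pos": joint angles; "joint_velocities": joint speeds; "joint_torque": joint torques, N m; "tool_pos": TCP position; "tcp_rot": TCP orientation; "contact_force": force on the tool from outside, world axes, zero at the start; "torque": the same for the moment, N m; "finger_gap": finger opening in m.
Only numpy, scipy, OpenCV 4.12 (cv2) and the standard library are available. Lean on these libraries where they do the work, as an engineer would, in place of code of your own. Each camera call takes 0.05 s, during which the arm holds its last target.

TASK

The grey bolt dispenser on the bench has a handwheel with a pointer on its far rim, and three sample bolts standing behind the wheel. Turn the wheel until the pointer stands right over the largest sample bolt, then let go and leave it there.

Things in the scene. Friction and masses are not known exactly. Their poses are not given: they have to be found in the camera images.
- wheel_grip (a point): Centre of the black grip bar on the hub of the dark steel handwheel (outer diameter 124 mm, rim top 118 mm above the bench). On the vertical wheel axis, 146 mm above the bench. Bar 64 mm long, 16 mm thick, from 120 to 162 mm above the bench. Turns with the wheel: x points from the axis to the pointer, along the bar; z up. Below: grey housing 240 x 240 x 55 mm; blue hopper beside it, 85 mm high.
- pointer_tip (a point): Outer end of the wheel's pointer, a brass blade (14 mm wide, 8 mm at its end, 6 mm thick) sticking out of the rim on the side away from the robot. The tip is 88 mm from the wheel axis and 110 mm above the bench, and passes above the sample bolts without touching them.
- bolt_large_head (a point): Centre of the top of the largest sample bolt, a steel hex bolt fixed head up on the housing behind the wheel: head 36 mm wide, top 95 mm above the bench, 88 mm from the wheel axis. The two others (heads 24 and 14 mm wide, tops 82 and 71 mm above the bench) stand at the same radius; the three are 27 degrees apart, in any order.
- size_wheel (a joint): Turn of the wheel in rad, positive counter-clockwise from above; at 0 the pointer is over the middle one of the three bolt places, at +0.47 and -0.47 over the outer ones. Starts at 0.81 to 1.0, past the bolts; stops at -0.95 and 1.2. Light friction (about 0.12 N m); it stays where it is left.

How it is judged:
By the outcome, as a careful person would: the job done as asked, in the order asked, and still so for the second after the job is handed in, with the robot touching nothing.
It also fails if it takes over 32 s, if anything falls off the work surface, if the arm or the gripper's body presses on something with over 40 N, if the wrist force passes 120 N, or if a joint passes its speed limit or range.

## Working session

There is one attempt and no reset: what is moved stays moved. The work goes in short steps, Python scripts to look and compute and a tool call to move; the robot and the scene stay as the last step left them, time stands still between calls to the robot, and variables do not carry over. Pictures are saved under pics/ and viewed, and the job is handed in when it is done.

Besides the shell and the picture viewer there is one more tool, called after "Request:" as name([rows], argument=value, ...), one row to a line, values as JSON. apply_moves: Moves the arm, as the interface text tells. Shift numbers are shares of 300 mm and turn numbers shares of 90 degrees, none past 1 either way. Its arguments: {"type":"object","properties":{"commands":{"type":"array"},"grip_force":{"type":"number"}},"required":["commands"]}

```bash
mkdir -p pics
python3 - <<'E'
from plant import *
import cv2,numpy as np
s=state()
for k in ("time","tool_pos","tcp_rot","finger_gap","contact_force"): print(k,np.round(s[k],4).tolist())
print("tip",tip_reach if not callable(tip_reach) else tip_reach())
for c in ("scene","top"):
    im=read_camera(c); cv2.imwrite(f"pics/{c}0.png",im[:,:,::-1])
    i=camera_info(c); print(c,np.round(i["camera_matrix"],1).tolist(),np.round(i["R"],3).tolist(),np.round(i["t"],3).tolist())
    for n in ("wheel_grip","pointer_tip","bolt_large_head"):
        print(n,[(round(d["score"],2),np.round(np.array(d["bbox"])*[640,400,640,400],1).tolist()) for d in search_frame(n,c)[:3]])
E
```

```text
time 0.0
tool_pos [0.2828, -0.5844, 0.2172]
tcp_rot [[0.4357, -0.0011, 0.9001], [-0.9001, 0.0023, 0.4357], [-0.0026, -1.0, -0.0]]
finger_gap 0.0927
contact_force [-0.2192, -0.5343, -0.6863]
tip 0.022
scene [[518.5, 0.0, 323.9], [0.0, 518.5, 204.8], [0.0, 0.0, 1.0]] [[-0.854, 0.521, -0.011], [0.34, 0.541, -0.769], [-0.395, -0.661, -0.639]] [0.515, -0.104, 1.02]
wheel_grip [(0.82, [305.6, 153.2, 78.8, 75.5])]
pointer_tip [(0.57, [304.0, 152.8, 76.8, 72.6])]
bolt_large_head [(0.75, [266.4, 198.8, 26.3, 34.3])]
top [[451.8, 0.0, 320.8], [0.0, 451.8, 205.1], [0.0, 0.0, 1.0]] [[0.006, -1.0, 0.017], [-0.996, -0.007, -0.088], [0.088, -0.016, -0.996]] [0.057, 0.647, 0.76]
wheel_grip [(0.57, [447.1, 267.0, 96.0, 81.9])]
pointer_tip [(0.89, [446.5, 265.8, 96.3, 80.1])]
bolt_large_head [(0.92, [432.8, 213.2, 24.5, 26.7])]
```

Run:
```python
import cv2
a=cv2.imread("pics/top0.png")[170:330,360:540]; cv2.imwrite("pics/topc.png",cv2.resize(a,None,fx=3.7,fy=3.7,interpolation=cv2.INTER_CUBIC))
a=cv2.imread("pics/scene0.png"); cv2.imwrite("pics/s1.png",a)
```

```text
(no output)
```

View pics/topc.png

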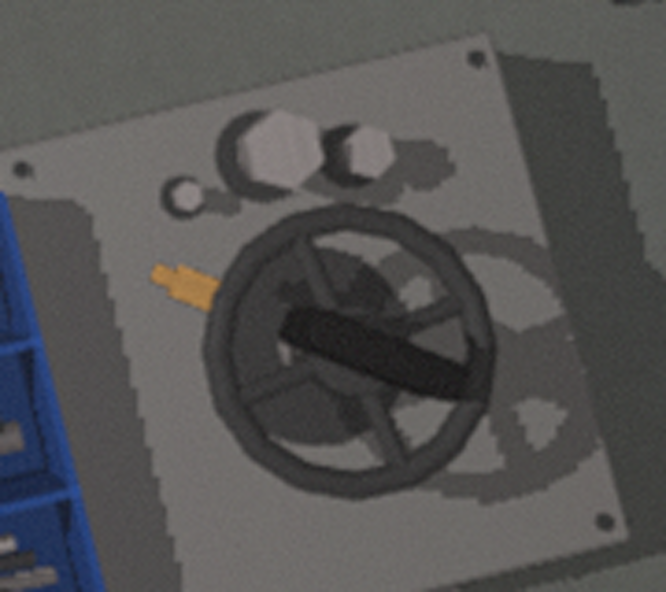

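View pics/scene0.png

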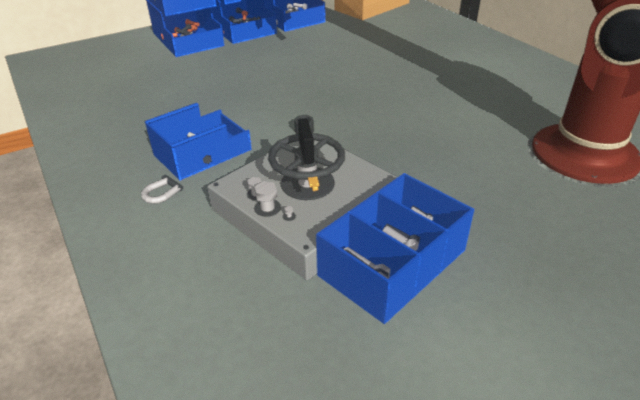

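View pics/top0.png

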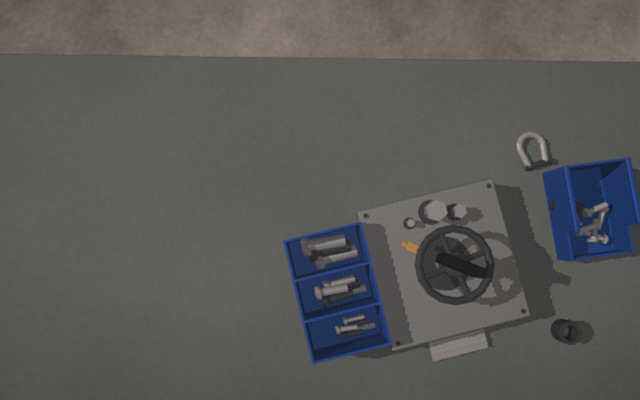

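```bash
cat > h.py <<'E'
from plant import *
import numpy as np
def w(cam,u,v,z):
    i=camera_info(cam);K=np.array(i["camera_matrix"]);R=np.array(i["R"]);t=np.array(i["t"])
    d=R.T@np.linalg.inv(K)@[u,v,1];o=-R.T@t
    return o+d*(z-o[2])/d[2]
def p(cam,X):
    i=camera_info(cam);c=np.array(i["R"])@X+np.array(i["t"]);q=np.array(i["camera_matrix"])@c;return q[:2]/q[2]
def crop(x,y,s=3.7,o=(360,170)): return (x+.5)/s-.5+o[0],(y+.5)/s-.5+o[1]
E
python3 - <<'E'
from h import *
P={}
for n,x,y,z in [("c",349,350.5,.112),("tip",152,274,.113),("L",278,149,.095),("M",369,152,.082),("S",189,193,.071),("barA",290,327,.162),("barB",482,384,.162)]:
    P[n]=w("top",*crop(x,y),z)[:2];print(n,P[n].round(4))
# centre from bolts: circle
from scipy.optimize import least_squares
f=lambda c:[np.hypot(*(P[k]-c))-.088 for k in("L","M","S","tip")]
r=least_squares(f,P["c"]);print(r.x,r.fun)
for C in (P["c"],r.x):
  for k in("tip","L","M","S"):
    d=P[k]-C;print(k,np.hypot(*d).round(4),np.degrees(np.arctan2(d[1],d[0])).round(2))
d=P["barA"]-P["barB"];print((P["barA"]+P["barB"])/2,np.hypot(*d),np.degrees(np.arctan2(d[1],d[0])))
s=state();print(s["tool_pos"],s["joint_pos"])
b=[305.6,153.2,78.8,75.5]
print(p("scene",np.r_[P["c"],.118]),p("scene",np.r_[r.x,.118]),p("scene",np.r_[P["L"],.095]))
E
```

```text
c [ 0.5484 -0.1439]
tip [ 0.5798 -0.0613]
L [ 0.6342 -0.1201]
M [ 0.6342 -0.1639]
S [ 0.6161 -0.0864]
barA [ 0.5594 -0.1055]
barB [ 0.5378 -0.1801]
[ 0.5489648  -0.14344003] [ 0.00036303 -0.00036357  0.00013782 -0.00028851]
tip 0.0883 69.18
L 0.089 15.55
M 0.088 -13.09
S 0.0888 40.38
tip 0.0877 69.39
L 0.0884 15.34
M 0.0876 -13.48
S 0.0881 40.36
[ 0.5486106  -0.14277694] 0.07761147533611795 73.84850571676111
[ 0.28312947 -0.58496105  0.21818265] [ 1.09353042  0.61505022 -0.0125732   1.42358075  0.00809566  1.10339702
 -0.04040446]
[305.41019064 150.79569169] [305.27821211 151.03763865] [264.80220373 187.7131386 ]
```

Request:
apply_moves([
  {"hand": -0.4,"travel": [-0.092,0,0.14],"roll": -0.05},
  {"hand": -0.4,"travel": [-0.184,0,0.28],"roll": -0.1},
  {"hand": -0.4,"travel": [-0.276,0,0.42],"roll": -0.15},
  {"hand": -0.4,"travel": [-0.368,0,0.56],"roll": -0.2},
  {"hand": -0.4,"travel": [-0.46,0,0.7],"roll": -0.24},
], grip_force=25)

```text
time: 0.9
tool_pos: [0.4122, -0.3687, 0.2187]
tcp_rot: [[0.738, 0.001, 0.675], [-0.675, -0.0, 0.738], [0.001, -1.0, 0.0]]
contact_force: [2.1, 0.1, 0.4]
finger_gap: 0.0656
```

```bash
cat >> h.py <<'E'
def go(X,xdeg):
    s=state();R=np.array(s["tcp_rot"]);d=R.T@(np.array(X)-s["tool_pos"])
    a=np.degrees(np.arctan2(R[1,0],R[0,0]))
    print("t",round(float(s["time"]),2),"pos",np.round(s["tool_pos"],4),"xang",a.round(2),"gap",round(float(s["finger_gap"]),4),"F",np.round(s["contact_force"],1),"ydown",R[:,1].round(4))
    print("travel",(d/.3).round(4),"mm",(np.linalg.norm(d)*1e3).round(1),"roll",(-(xdeg-a)/90).round(4))
E
python3 -c "
from h import *
go([.549,-.1435,.20],-20.7)"
```

```text
t 0.9 pos [ 0.4122 -0.3687  0.2187] xang -42.42 gap 0.0656 F [2.1 0.1 0.4] ydown [ 6.e-04 -4.e-04 -1.e+00]
travel [-0.17    0.0622  0.8618] mm 264.2 roll -0.2414
```

Request:
apply_moves([
  {"hand": -0.4,"travel": [-0.03,0,0.16],"roll": -0.05},
  {"hand": -0.4,"travel": [-0.065,0,0.33],"roll": -0.1},
  {"hand": -0.4,"travel": [-0.1,0,0.5],"roll": -0.15},
  {"hand": -0.4,"travel": [-0.13,0,0.67],"roll": -0.2},
  {"hand": -0.4,"travel": [-0.165,0.03,0.82],"roll": -0.241},
])

```text
time: 1.4
tool_pos: [0.5419, -0.1567, 0.2112]
tcp_rot: [[0.935, 0.004, 0.354], [-0.354, -0.001, 0.935], [0.004, -1.0, 0.0]]
contact_force: [0.3, -0.5, 0.7]
finger_gap: 0.0651
```

```bash
python3 -c "
from h import *
go([.549,-.1435,.20],-20.7)"
```

```text
t 1.4 pos [ 0.5419 -0.1567  0.2112] xang -20.73 gap 0.0651 F [ 0.3 -0.5  0.7] ydown [ 0.0037 -0.001  -1.    ]
travel [0.0062 0.0372 0.0496] mm 18.7 roll -0.0004
```

Request:
apply_moves([
  {"hand": -0.4,"travel": [0,0,0],"roll": 0},
  {"hand": -0.4,"travel": [0,0,0],"roll": 0},
])

```text
time: 1.6
tool_pos: [0.5403, -0.1568, 0.2096]
tcp_rot: [[0.935, -0.001, 0.353], [-0.353, 0.0, 0.935], [-0.001, -1.0, 0.0]]
contact_force: [0.2, -0.7, -0.1]
finger_gap: 0.0651
```

```bash
python3 -c "
from h import *
import cv2
go([.549,-.1435,.15],-20.7)
a=read_camera('scene')[90:250,200:420,::-1];cv2.imwrite('pics/s2.png',cv2.resize(a,None,fx=3.5,fy=3.5))"
```

```text
t 1.6 pos [ 0.5403 -0.1568  0.2096] xang -20.7 gap 0.0651 F [ 0.2 -0.7 -0.1] ydown [-6.e-04  2.e-04 -1.e+00]
travel [0.0115 0.1987 0.0519] mm 61.7 roll 0.0
```

View pics/s2.png

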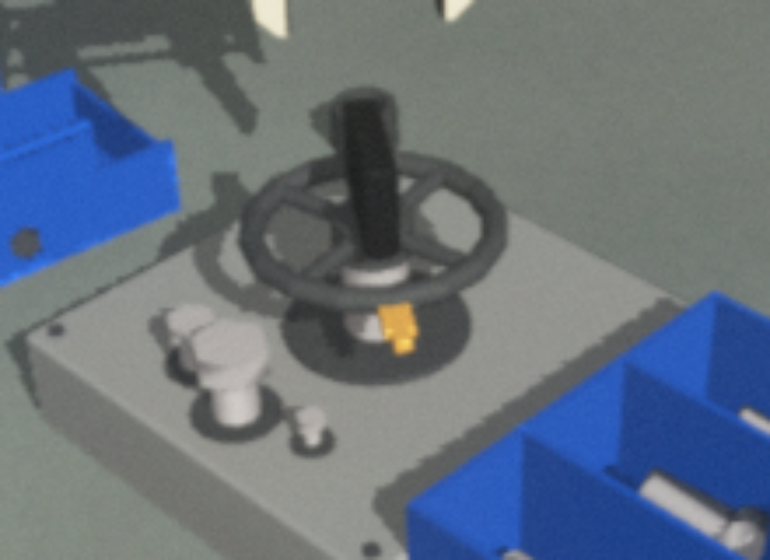

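Scene view: the fingertips (crop x≈268 and 455) straddle the bar (x≈362). The large bolt (230,350) is the middle one, with the pointer at (400,330).

Request:
apply_moves([
  {"hand": -0.4,"travel": [0.0115,0.03,0.052],"roll": 0},
  {"hand": -0.4,"travel": [0.0115,0.1,0.052],"roll": 0},
  {"hand": -0.4,"travel": [0.0115,0.17,0.052],"roll": 0},
  {"hand": -0.4,"travel": [0.0115,0.2,0.052],"roll": 0},
  {"hand": -0.4,"travel": [0.0115,0.2,0.052],"roll": 0},
])

```text
time: 2.15
tool_pos: [0.5473, -0.1467, 0.1488]
tcp_rot: [[0.933, -0.003, 0.359], [-0.359, -0.0, 0.933], [-0.003, -1.0, -0.001]]
contact_force: [0.5, -0.5, 0.2]
finger_gap: 0.0652
```

```bash
python3 -c "
from h import *
go([.549,-.1435,.15],-20.7)"
```

```text
t 2.15 pos [ 0.5473 -0.1467  0.1488] xang -21.06 gap 0.0652 F [ 0.5 -0.5  0.2] ydown [-3.e-03 -4.e-04 -1.e+00]
travel [ 0.0014 -0.0039  0.0121] mm 3.8 roll -0.004
```

Request:
apply_moves([
  {"hand": 0.3,"travel": [0.0015,0,0.012],"roll": -0.004},
  {"hand": 1,"travel": [0.0015,0,0.012],"roll": -0.004},
  {"hand": 1,"travel": [0.0015,0,0.012],"roll": -0.004},
  {"hand": 1,"travel": [0.0015,0,0.012],"roll": -0.004},
  {"hand": 1,"travel": [0.0015,0,0.012],"roll": -0.004},
])

```text
time: 2.65
tool_pos: [0.5506, -0.1418, 0.1502]
tcp_rot: [[0.937, 0.001, 0.351], [-0.351, -0.0, 0.937], [0.001, -1.0, 0.0]]
contact_force: [-0.3, 0.7, -0.5]
finger_gap: 0.0292
```

```bash
python3 -c "
from h import *
go([.549,-.1435,.15],-20.7-55.1)"
```

```text
t 2.65 pos [ 0.5506 -0.1418  0.1502] xang -20.52 gap 0.0292 F [-0.3  0.7 -0.5] ydown [ 6.e-04 -2.e-04 -1.e+00]
travel [-0.003   0.0008 -0.0073] mm 2.4 roll 0.6142
```

Request:
apply_moves([
  {"hand": 1,"travel": [0,0,0],"roll": 0},
  {"hand": 1,"travel": [0,0,0],"roll": 0},
  {"hand": 1,"travel": [0,0,0],"roll": 0},
  {"hand": 1,"travel": [0,0,0],"roll": 0},
])

```text
time: 3.05
tool_pos: [0.548, -0.1409, 0.1497]
tcp_rot: [[0.936, -0.005, 0.351], [-0.351, 0.001, 0.936], [-0.006, -1.0, -0.001]]
contact_force: [-4.2, 2.0, 4.3]
finger_gap: 0.0161
```

```bash
python3 -c "
from h import *
for _ in range(3): go([.549,-.1435,.15],-20.7-55.1)"
```

```text
t 3.05 pos [ 0.548  -0.1409  0.1497] xang -20.53 gap 0.0161 F [-4.2  2.   4.3] ydown [-0.0055  0.0013 -1.    ]
travel [ 0.0061 -0.001  -0.0071] mm 2.8 roll 0.6141
t 3.05 pos [ 0.548  -0.1409  0.1497] xang -20.53 gap 0.0161 F [-4.2  2.   4.3] ydown [-0.0055  0.0013 -1.    ]
travel [ 0.0061 -0.001  -0.0071] mm 2.8 roll 0.6141
t 3.05 pos [ 0.548  -0.1409  0.1497] xang -20.53 gap 0.0161 F [-4.2  2.   4.3] ydown [-0.0055  0.0013 -1.    ]
travel [ 0.0061 -0.001  -0.0071] mm 2.8 roll 0.6141
```

Request:
apply_moves([
  {"hand": 1,"travel": [0,0,0],"roll": 0.06},
  {"hand": 1,"travel": [0,0,0],"roll": 0.12},
  {"hand": 1,"travel": [0,0,0],"roll": 0.18},
  {"hand": 1,"travel": [0,0,0],"roll": 0.24},
  {"hand": 1,"travel": [0,0,0],"roll": 0.3},
], grip_force=40)

```text
time: 3.55
tool_pos: [0.5488, -0.1414, 0.1497]
tcp_rot: [[0.673, -0.004, 0.739], [-0.739, 0.0, 0.673], [-0.003, -1.0, -0.002]]
contact_force: [-2.7, 0.7, 3.0]
finger_gap: 0.0154
```

```bash
python3 -c "
from h import *
go([.549,-.1435,.15],-20.7-55.1)"
```

```text
t 3.55 pos [ 0.5488 -0.1414  0.1497] xang -47.69 gap 0.0154 F [-2.7  0.7  3. ] ydown [-3.6e-03  5.0e-04 -1.0e+00]
travel [ 0.0057 -0.0009 -0.0043] mm 2.2 roll 0.3123
```

Request:
apply_moves([
  {"hand": 1,"travel": [0,0,0],"roll": 0.07},
  {"hand": 1,"travel": [0,0,0],"roll": 0.14},
  {"hand": 1,"travel": [0,0,0],"roll": 0.21},
  {"hand": 1,"travel": [0,0,0],"roll": 0.28},
  {"hand": 1,"travel": [0,0,0],"roll": 0.312},
])

```text
time: 4.05
tool_pos: [0.5493, -0.1423, 0.1497]
tcp_rot: [[0.246, -0.003, 0.969], [-0.969, -0.001, 0.246], [0.0, -1.0, -0.003]]
contact_force: [-1.4, -0.8, 1.1]
finger_gap: 0.0154
```

Request:
apply_moves([
  {"hand": 1,"travel": [0,0,0],"roll": 0},
  {"hand": 1,"travel": [0,0,0],"roll": 0},
])

```text
time: 4.25
tool_pos: [0.5493, -0.1422, 0.1497]
tcp_rot: [[0.249, -0.002, 0.968], [-0.968, -0.0, 0.249], [-0.0, -1.0, -0.002]]
contact_force: [-3.3, -1.7, 2.1]
finger_gap: 0.0155
```

```bash
python3 -c "
from h import *
import cv2
go([.549,-.1435,.15],-20.7-55.1)
a=read_camera('scene')[90:250,200:420,::-1];cv2.imwrite('pics/s3.png',cv2.resize(a,None,fx=3.5,fy=3.5))
a=read_camera('top')[170:330,360:540,::-1];cv2.imwrite('pics/t3.png',cv2.resize(a,None,fx=3.7,fy=3.7,interpolation=cv2.INTER_CUBIC))"
```

```text
t 4.25 pos [ 0.5493 -0.1422  0.1497] xang -75.58 gap 0.0155 F [-3.3 -1.7  2.1] ydown [-2.4e-03 -4.0e-04 -1.0e+00]
travel [ 0.0039 -0.001  -0.002 ] mm 1.3 roll 0.0025
```

View pics/s3.png

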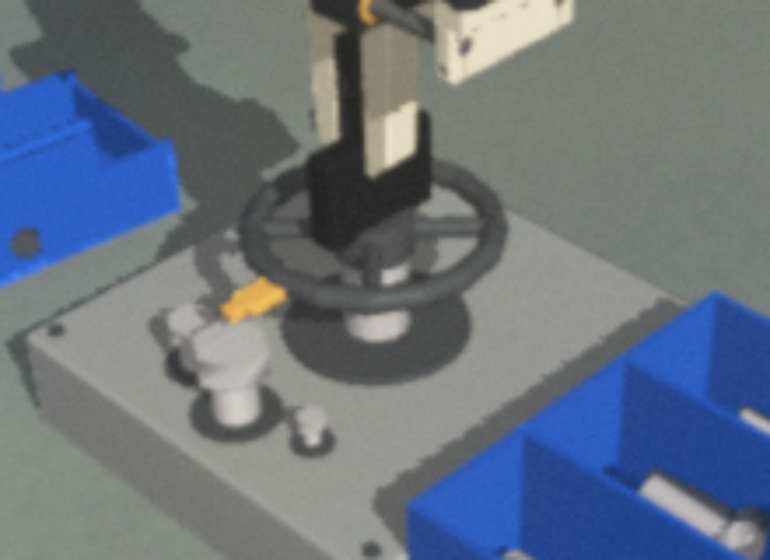

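View pics/t3.png

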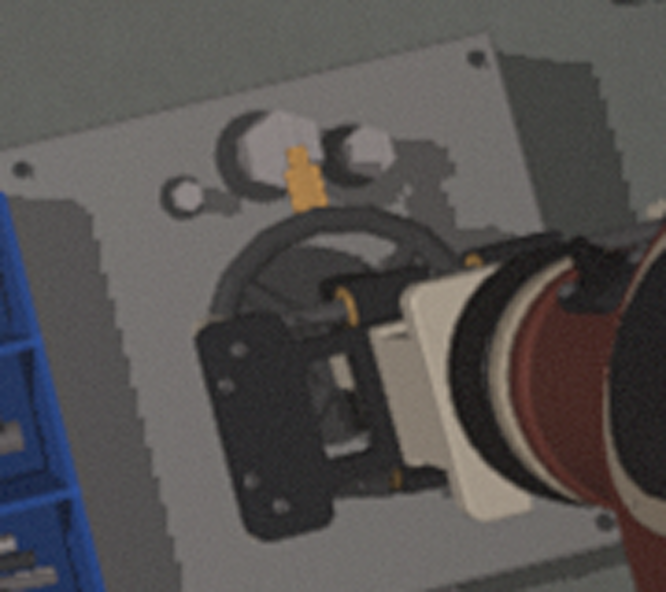

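```bash
python3 -c "
from h import *
C=np.array([.549,-.1435])
for u,v in ((296,148),(307,211)):
  d=w('top',*crop(u,v),.113)[:2]-C;print(np.hypot(*d),np.degrees(np.arctan2(d[1],d[0])))
for a in (8,12,13.6,14.2,15.4):
  r=np.radians(a);D=np.array([np.cos(r),np.sin(r)])
  f=lambda c,q,s:(((q-o)+.5)*s-.5 for q,o in zip(p(c,q_),(0,0)))
  for c,s,o in (('top',3.7,(360,170)),('scene',3.5,(200,90))):
    for R,z in((.088,.113),(.088,.095)):
      q=p(c,np.r_[C+R*D,z]);print(a,c,z,((q-o+.5)*s-.5).round(1))
"
```

```text
0.08671548576795014 13.786495291126334
0.059963171851659565 15.94771182198532
8 top 0.113 [315.7 141.2]
8 top 0.095 [303.7 144.7]
8 scene 0.113 [208.9 298.3]
8 scene 0.095 [212.6 331.5]
12 top 0.113 [301.5 143.7]
12 top 0.095 [289.8 147. ]
12 scene 0.113 [217.3 304.6]
12 scene 0.095 [221.  337.8]
13.6 top 0.113 [295.9 144.9]
13.6 top 0.095 [284.3 148.2]
13.6 scene 0.113 [220.9 307. ]
13.6 scene 0.095 [224.5 340.2]
14.2 top 0.113 [293.8 145.4]
14.2 top 0.095 [282.3 148.7]
14.2 scene 0.113 [222.3 307.9]
14.2 scene 0.095 [225.9 341.1]
15.4 top 0.113 [289.6 146.5]
15.4 top 0.095 [278.2 149.8]
15.4 scene 0.113 [225.2 309.7]
15.4 scene 0.095 [228.7 342.9]
```

```bash
python3 -c "
from h import *
import cv2
a=read_camera('top');cv2.imwrite('pics/t4f.png',a[:,:,::-1])
b=read_camera('scene');cv2.imwrite('pics/s4f.png',b[:,:,::-1])
A=cv2.resize(a[190:235,400:480,::-1],None,fx=8,fy=8,interpolation=cv2.INTER_CUBIC)
B=cv2.resize(b[160:215,240:300,::-1],None,fx=8,fy=8,interpolation=cv2.INTER_CUBIC)
def en(x): return cv2.convertScaleAbs(x,alpha=1.5)
cv2.imwrite('pics/t4.png',en(A));cv2.imwrite('pics/s4.png',en(B))"
```

```text
(no output)
```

View pics/t4.png

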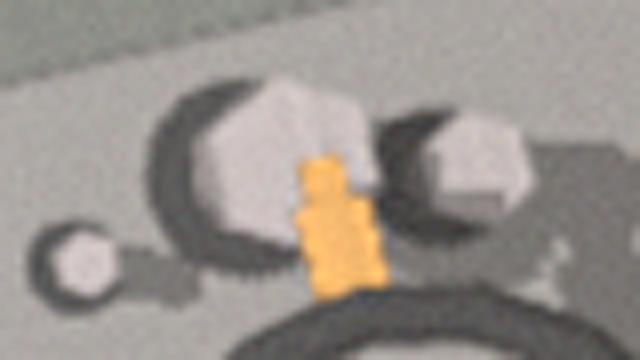

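View pics/s4.png

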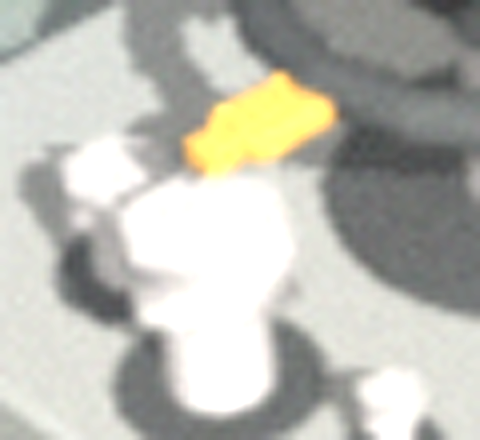

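Run:
```python
from h import *
import cv2
a=cv2.imread('pics/top0.png')
g=cv2.cvtColor(a,cv2.COLOR_BGR2GRAY)
# screws: dark centroid in windows
W=[]
for u,v in ((366,216),(489,185),(523,311),(398,343)):
    s=g[v-5:v+6,u-5:u+6].astype(float); m=np.clip(np.median(s)-12-s,0,None)
    yy,xx=np.mgrid[v-5:v+6,u-5:u+6]; W.append(w('top',(m*xx).sum()/m.sum(),(m*yy).sum()/m.sum(),.055)[:2])
W=np.array(W);print(W.round(4))
for i,j,o in((0,1,90),(3,2,90),(2,1,0),(3,0,0)):
    d=W[j]-W[i];print(np.hypot(*d).round(4),(np.degrees(np.arctan2(d[1],d[0]))+(90 if o else 0)).round(2))
print(W.mean(0))
# pointer from colour now
b=cv2.imread('pics/t4f.png');h=cv2.cvtColor(b,cv2.COLOR_BGR2HSV)
for im in (a,b):
    h=cv2.cvtColor(im,cv2.COLOR_BGR2HSV)
    m=cv2.inRange(h,(10,110,90),(30,255,255));m[:190]=0;m[235:]=0 if im is b else m[235:];m[:,:398]=0;m[:,460:]=0
    n,l,st,c=cv2.connectedComponentsWithStats(m);k=1+np.argmax(st[1:,4])
    d=w('top',*c[k],.112)[:2]-[.549,-.1435];print(st[k],c[k],np.hypot(*d),np.degrees(np.arctan2(d[1],d[0])))
A=cv2.resize(a[190:235,400:480],None,fx=8,fy=8,interpolation=cv2.INTER_CUBIC)
A=cv2.convertScaleAbs(A,alpha=1.5)
for ang in (13.8,):
  r=np.radians(ang);c=np.array([.549,-.1435])+.088*np.array([np.cos(r),np.sin(r)])
  for rad,col in((.018,(0,0,255)),(.0208,(0,255,0))):
    P=np.array([(p('top',np.r_[c+rad*np.array([np.cos(t),np.sin(t)]),.095])-[400,190]+.5)*8-.5 for t in np.linspace(0,2*np.pi,60)])
    cv2.polylines(A,[P.round().astype(int)],True,col,1)
cv2.imwrite('pics/t5.png',A)
```

```text
[[ 0.6273 -0.0136]
 [ 0.6802 -0.2246]
 [ 0.4705 -0.2767]
 [ 0.4176 -0.0658]]
0.2175 14.1
0.2175 14.07
0.2161 13.95
0.216 13.96
[ 0.54889871 -0.14516628]
[401 242  19  12 125] [410.192 246.656] 0.07224011190215227 68.60834880174663
[437 210  11  18 134] [441.82089552 218.73880597] 0.07214206969965792 13.794651337808357
```

View pics/t5.png

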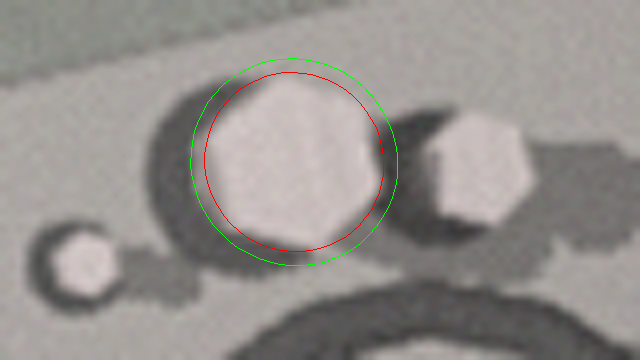

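Housing screws put the middle direction at 14.0° and the head fits 13.8°. The pointer measures 13.8°, so it is on target and I'll release it.

Request:
apply_moves([
  {"hand": 0.3,"travel": [0,0,0],"roll": 0},
  {"hand": -0.1,"travel": [0,0,0],"roll": 0},
  {"hand": -0.4,"travel": [0,0,0],"roll": 0},
  {"hand": -0.4,"travel": [0,0,0],"roll": 0},
  {"hand": -0.4,"travel": [0,0,0],"roll": 0},
])

```text
time: 4.95
tool_pos: [0.5509, -0.1415, 0.1499]
tcp_rot: [[0.249, 0.001, 0.968], [-0.968, 0.0, 0.249], [0.0, -1.0, 0.001]]
contact_force: [-0.2, -0.3, -0.5]
finger_gap: 0.0512
```

Request:
apply_moves([
  {"hand": -0.4,"travel": [0,-0.05,0],"roll": 0},
  {"hand": -0.4,"travel": [0,-0.12,0],"roll": 0},
  {"hand": -0.4,"travel": [0,-0.2,0],"roll": 0},
  {"hand": -0.4,"travel": [0,-0.27,0],"roll": 0},
  {"hand": -0.4,"travel": [0,-0.27,0],"roll": 0},
])

```text
time: 5.45
tool_pos: [0.5526, -0.1421, 0.2339]
tcp_rot: [[0.249, 0.007, 0.969], [-0.969, -0.001, 0.249], [0.003, -1.0, 0.007]]
contact_force: [0.1, 0.1, 0.8]
finger_gap: 0.0652
```

Request:
apply_moves([
  {"hand": -0.4,"travel": [0,0,-0.1],"roll": 0},
  {"hand": -0.4,"travel": [0.1,0,-0.2],"roll": 0},
  {"hand": -0.4,"travel": [0.25,0,-0.2],"roll": 0},
  {"hand": -0.4,"travel": [0.4,0,-0.2],"roll": 0},
  {"hand": -0.4,"travel": [0.5,0,-0.2],"roll": 0},
])

```text
time: 5.95
tool_pos: [0.5288, -0.3055, 0.2296]
tcp_rot: [[0.246, -0.001, 0.969], [-0.969, -0.001, 0.246], [0.001, -1.0, -0.002]]
contact_force: [0.5, 0.7, -1.2]
finger_gap: 0.0651
```

Run:
```python
from h import *
import cv2
go([.549,-.1435,.25],-75)
b=np.ascontiguousarray(read_camera('top')[:,:,::-1])
h=cv2.cvtColor(b,cv2.COLOR_BGR2HSV)
m=cv2.inRange(h,(10,110,90),(30,255,255));m[:190]=0;m[235:]=0;m[:,:398]=0;m[:,460:]=0
n,l,st,c=cv2.connectedComponentsWithStats(m);k=1+np.argmax(st[1:,4])
d=w('top',*c[k],.112)[:2]-[.549,-.1435];print(st[k],c[k],np.hypot(*d),np.degrees(np.arctan2(d[1],d[0])))
cv2.imwrite('pics/t6.png',cv2.resize(b[170:330,360:540],None,fx=3.7,fy=3.7,interpolation=cv2.INTER_CUBIC))
```

```text
t 5.95 pos [ 0.5288 -0.3055  0.2296] xang -75.78 gap 0.0651 F [ 0.5  0.7 -1.2] ydown [-0.0014 -0.0012 -1.    ]
travel [-0.5067 -0.0688  0.1977] mm 164.5 roll -0.0087
[437 210  11  18 133] [441.83458647 218.70676692] 0.0721855477635084 13.767898025306328
```

View pics/t6.png

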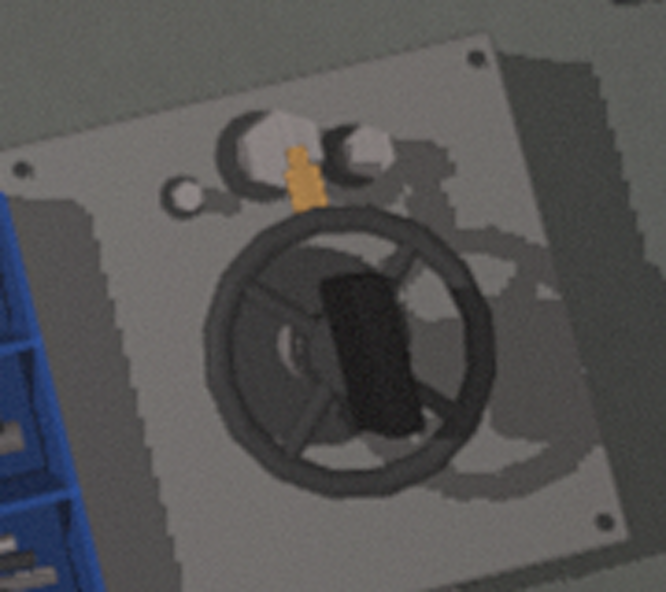

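The wheel stayed put after release: pointer tip at (296,148), over the large head centred near (283,149) once the height difference is allowed for. I'll let the arm settle, then hand in.

Request:
apply_moves([
  {"hand": -0.4,"travel": [0,0,0],"roll": 0},
  {"hand": -0.4,"travel": [0,0,0],"roll": 0},
  {"hand": -0.4,"travel": [0,0,0],"roll": 0},
])

```text
time: 6.3
tool_pos: [0.5298, -0.2998, 0.2304]
tcp_rot: [[0.251, -0.001, 0.968], [-0.968, 0.002, 0.251], [-0.002, -1.0, -0.0]]
contact_force: [-0.5, 0.1, 0.9]
finger_gap: 0.0649
```

```bash
python3 -c "
from plant import *
print(finish_job())"
```

```text
the job is handed in; nothing more can be done
None
```

I gripped the bar on the wheel's hub, turned the wheel about 55° clockwise until the pointer stood over the largest sample bolt, and let go. The largest bolt is the middle one of the three. I then raised the arm clear and handed the job in at about 6.3 s.

- **Pointer position:** the last top picture, taken after release, puts the pointer at 13.8°. The outline of the large head fits a bolt direction of about 13.8°, and the housing screws give 14.0°. The pointer did not move on release (13.79° before, 13.77° after).
- **Forces:** measured forces at the tool stayed within about 7 N, and afterwards the arm touched nothing.
- **Disagreements:** my first hand-read estimate put the large head at 15.4°. It had included the side of the head, and the fitted outline replaced it. The line along the blade itself came out a few degrees different, which I put down to pixel noise over its short length.

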